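# Dry-fit a broken jar in its cork ring

### The arm

A 6-joint arm with a two-finger parallel gripper is mounted at the origin on the work surface. World frame = base frame: x ahead of the robot, y to its left, z up, the work surface at z = 0. Lengths are in mm, angles in rad, forces in N, time in s.
With the tool pointing down it reaches from about 325 to 900 mm from the base axis. Payload 6.1 kg.
Tool frame: the origin (TCP) lies midway between the tips of the shut fingers; the grasp point (between the pads) lies 19 mm behind it; z points along the fingers, x is the direction in which the jaws open and shut, and the axes are right-handed (so a half turn about z gives the same grasp; the last joint's range is limited). The gripper opens to 85 mm and grips with 20 to 120 N. Pads are 22 mm wide; open, the fingers measure 114 mm over their backs; the gripper's body (76 mm by 85 mm) begins 54 mm behind the grasp point. The pads swing forward as they close: fully open they stand 13 mm farther back than shut.
Start: joints at [-1.391, 0.22, 1.526, -0, 1.395, -0.126], TCP at [188.153, -595.998, 204.4] pointing down, gripper open.
Joint ranges: [-2.98, 2.98], [-0.91, 2.08], [0.09, 2.57], [-1.24, 4.39], [0.2, 2.65], [-2.68, 2.68]. Speed limits (rad/s): [2.57, 2.57, 3.01, 3.14, 3.14, 3.14].

### API

Orientations are given as [roll, pitch, yaw] about the fixed x, y, z axes, in that order (R = Rz(yaw) Ry(pitch) Rx(roll)).
In Python, from workcell import arm, viewer, models gives the robot as it stands. The module is installed in compiled form; this text tells all that it offers.
- The arm moves only by the shell command python3 -m handwheel 'ROWS' [OPENING]. ROWS is JSON, a list of rows, each a list of 2 entries, a list of its own where there are three numbers: the shift along the world's x, y, z in units of 0.1 m (1.0 is 0.1 m), then the turn about the world's z in units of 45 degrees (1.0 is 45 degrees). In form: [[[dx, dy, dz], turn], ...]. A call has 1 to 8 rows; each row is the pose to reach, as a shift and turn from the pose measured when the call began; what a row does not reach only later rows make up. A row lasts 1/10 s, in which the tool goes at most 50 mm and 8.59 degrees, less where a joint would pass 70% of its speed; a pose out of reach is approached as far as the arm can. A call with a number of a shift or a turn outside -1 to 1 is refused whole. A call with a gripper value outside its range is refused whole. OPENING is the gripper command: -1 is shut, 1 is fully open, values between are in proportion, set as the call begins (- or left out, the last holds). The fingers move at their own pace and stop on an object; the grip force is fixed at half the most. Time passes only in rows, so rows that repeat a pose let the fingers close. It gives the time, the measured TCP pose, the force and the opening at its end, in the units of the state.
- arm.sense(): the state, without advancing time (a new reading comes with each control period).
- viewer.grab_frame(name): name is "side" or "top"; returns a dict with "image" (384x512x3 uint8, red, green, blue), "z_map" (384x512 float32, mm along the optical axis (not along the pixel's ray), 0 where there is no reading), "K" (3x3 intrinsics, pixels), "eye" and "rotation" of the camera in the world. Camera axes: x right, y down, z forward; pixel columns grow to the right and rows downward; lengths in mm; the calibration is good to about 2 mm. A picture is of the moment at which its call begins.
- arm.sign_off(): hands the job in, once; it reports no verdict.
Trained networks look in a picture, given as the dict that the camera call returned (one of the last four; its "shot" number tells which), for a name from the list of things; names that differ only in an ending like _2 or _b are one class to them, and where a whole thing is asked for, a point or a joint stands for the part that bears it (a point fixed in the world has none). Each returns a list of dicts, best first, with "score" (0 to 1); they miss things now and then, are a little off and sometimes report something else, mostly with a low value. They report only what shows in the picture. A call takes as long as a camera call. They do not tell look-alikes from the thing itself.
- models.spot_in(picture, label): "box" ([left, top, right, bottom] in pixels, round what is visible of it).
- models.cut_out(picture, label): "region" (384x512 bool, what is visible of it) and "box" ([left, top, right, bottom] in pixels, round what is visible of it).
- models.spot_point(picture, label): "xy" ([column, row] in pixels: a listed point, or the origin of a listed thing).
The state is a dict: "time_s": time; "joints": joint angles; "dq": joint speeds; "tau": joint torques, N m; "eef_pos": TCP position; "tcp_rot": TCP orientation; "wrist_force": force on the tool from outside, world axes, zero at the start; "moment": the same for the moment, N m; "opening": finger opening in mm.
Only numpy, scipy, OpenCV 4.12 (cv2) and the standard library are available. Lean on these libraries where they do the work, as an engineer would, in place of code of your own. Each camera call takes 0.05 s, during which the arm holds its last target. There are 200 camera calls.

### The job

Dry-fit the four pieces of the small broken clay jar in the cork ring, one piece at a time from the bottom up: the foot piece into the ring, then the belly piece, then the shoulder piece, then the neck piece on top, each upright and fully home on the one below. Set the pieces down rather than dropping them, and leave the black pot, the water bottle and the calipers where they are.

Things in the scene. Friction and masses are not known exactly. Their poses are not given: they have to be found in the camera images.
- cork_ring: Fixed flat ring of cork lying on the table, the jar's stand: 96 mm across, 20 mm high, with a round hole 50 mm across right through it. Origin: centre of its underside on the table, z up. The foot piece stands in it with its wide body resting on the ring's top, its origin 12 mm above this origin.
- foot_piece: Loose terracotta bowl, the only piece with a closed floor, 36 mm high, 85 g: tapered foot 36 mm across at the bottom, 45 mm at 8 mm up; straight wall (to grip) 62 mm across from 8 to 36 mm up, 6 mm thick; mouth 50 mm. Starts upright on the table; round, so yaw is free. Origin: centre of its underside, z up. 
- belly_piece: Loose terracotta straight ring, open through, the tallest, 52 mm high, 130 g: tapered tongue 38 mm across at the tip, 45 mm at 7 mm up; straight wall (to grip) 66 mm across from 7 to 52 mm up, 8 mm thick; mouth 50 mm. Starts upright on the table; round, so yaw is free. Origin: centre of its underside, z up. Home: origin 29 mm above the foot piece's.
- shoulder_piece: Loose terracotta ring, coned at the top, 42 mm high, 100 g: tapered tongue 38 mm across at the tip, 45 mm at 7 mm up; straight wall (to grip) 66 mm across from 7 to 26 mm up; cone to a lip 44 mm across at the top; mouth 30 mm. Starts upright on the table; round, so yaw is free. Origin: centre of its underside, z up. Home: origin 45 mm above the belly piece's.
- neck_piece: Loose terracotta neck, the narrowest piece, 40 mm high, 65 g: tapered tongue 19 mm across at the tip, 25 mm at 7 mm up; neck 39 to 41 mm across; straight collar (to grip) 46 mm across from 20 to 40 mm up. Starts upright on the table; round, so yaw is free. Origin: centre of its underside, z up. Home: origin 35 mm above the shoulder piece's.
- black_pot: Bystander: a whole black pot with a narrow neck, 110 mm across, 108 mm high, loose. Origin: centre of its underside. Not to be moved.
- water_bottle: Bystander: lime green water bottle, 66 mm across, 200 mm high, loose. Origin: centre of its underside. Not to be moved.
- calipers: Bystander: steel calipers with a black slide, lying flat beyond the work, loose. The beam is 190 mm long along y, the jaws reach 52 mm to +x, 13 mm high at most. Origin: middle of the beam's underside. Not to be moved.
There are look-alikes about, which are no part of the job. What is shaped like the neck_piece but purple is not meant.

How it is judged (in metres and radians):
On the way, in this order (a step that is already met when the one before it is completed fails the run):
1. the foot piece is home in the cork ring (horizontal distance between foot_piece and cork_ring below 0.006 m and z of foot_piece in the frame of cork_ring between 0.009 and 0.015 m and angle between foot_piece's own z axis and vertical below 0.06 rad), for 0.2 s.
2. the belly piece is home in the foot piece (horizontal distance between belly_piece and foot_piece below 0.006 m and z of belly_piece in the frame of foot_piece between 0.026 and 0.032 m and angle between belly_piece's own z axis and vertical below 0.06 rad), for 0.2 s.
3. the shoulder piece is home in the belly piece (horizontal distance between shoulder_piece and belly_piece below 0.006 m and z of shoulder_piece in the frame of belly_piece between 0.042 and 0.048 m and angle between shoulder_piece's own z axis and vertical below 0.06 rad), for 0.2 s.
4. the neck piece is home in the shoulder piece (horizontal distance between neck_piece and shoulder_piece below 0.006 m and z of neck_piece in the frame of shoulder_piece between 0.032 and 0.038 m and angle between neck_piece's own z axis and vertical below 0.06 rad), for 0.2 s.
At the end, for the whole second after the job is handed in: Foot piece in the cork ring, then belly, shoulder and neck pieces stacked on it in that order: each within 6 mm of the centre line of the one below and 3 mm of its seated height, upright within 0.06 rad, and at rest (under 0.02 m/s, 0.2 rad/s) (all of step 1 and all of step 2 and all of step 3 and all of step 4 and linear speed of each of foot_piece, belly_piece, shoulder_piece, neck_piece below 0.02 m/s and angular speed of each of foot_piece, belly_piece, shoulder_piece, neck_piece below 0.2 rad/s); the robot touches nothing.
It fails at once if the black pot is moved by more than 20 mm (distance of black_pot from where it was at the start of the episode above 0.02 m).
It fails at once if the water bottle is moved by more than 20 mm (distance of water_bottle from where it was at the start of the episode above 0.02 m).
It fails at once if the pair of calipers is moved by more than 20 mm (distance of calipers from where it was at the start of the episode above 0.02 m).
It fails at once if a piece of the jar falls or is flung: over 0.5 m/s while out of the fingers (a drop of more than about 13 mm) ((linear speed of foot_piece above 0.5 m/s and contact force between the fingers and foot_piece below 0.05 N) or (linear speed of belly_piece above 0.5 m/s and contact force between the fingers and belly_piece below 0.05 N) or (linear speed of shoulder_piece above 0.5 m/s and contact force between the fingers and shoulder_piece below 0.05 N) or (linear speed of neck_piece above 0.5 m/s and contact force between the fingers and neck_piece below 0.05 N)).
It also fails if it takes over 106 s, if anything falls off the work surface, if the arm or the gripper's body presses on something with over 40 N, if the wrist force passes 120 N, or if a joint passes its speed limit or range.

## Working session

There is one attempt and no reset: what is moved stays moved. The work goes in short steps, Python scripts to look and compute and a shell command to move; the robot and the scene stay as the last step left them, time stands still between calls to the robot, and variables do not carry over. Pictures are saved under pics/ and viewed, about 12 in all and at most 16, crops included, and the job is handed in when it is done.

```bash
mkdir -p pics; cat > h.py <<'E'
import numpy as np, cv2
from workcell import arm, viewer, models
def pts(p, mask=None):
    z=p["z_map"]; v,u=np.nonzero((z>0) if mask is None else (mask&(z>0)))
    K=np.array(p["K"]); d=z[v,u]
    c=np.stack([(u-K[0,2])*d/K[0,0],(v-K[1,2])*d/K[1,1],d],1)
    return c@np.array(p["rotation"]).T+np.array(p["eye"]), u, v
def save(p,n): cv2.imwrite("pics/"+n,p["image"][:,:,::-1])
E
python3 - <<'E'
from h import *
s=arm.sense(); print(s["eef_pos"],s["tcp_rot"],s["opening"],s["time_s"])
ims=[]
for n in ["top","side"]:
    p=viewer.grab_frame(n); save(p,n+"0.png"); print(n,np.round(p["eye"]),np.round(p["rotation"],2).tolist(),np.round(p["K"],0).tolist())
    for l in ["cork_ring","foot_piece","belly_piece","shoulder_piece","neck_piece","black_pot","water_bottle","calipers"]:
        for r in models.cut_out(p,l)[:3]:
            P,u,v=pts(p,r["region"])
            if len(P)==0: continue
            zt=np.percentile(P[:,2],98); T=P[P[:,2]>zt-6]
            (c,rad)=cv2.minEnclosingCircle(T[:,:2].astype(np.float32))
            print(l,round(r["score"],2),np.round(r["box"]),"zt",round(zt),"c",np.round(c),round(rad,1),"n",len(P), p["image"][v,u].mean(0).round())
E
```

```text
[ 188.02751122 -595.35854303  203.30158925] [-3.14134449e+00  1.91820685e-03 -1.26503783e+00] 85.64265325171303 0.0
top [ 282.  -13. 1265.] [-2.92, -0.0, -1.55] [[487.0, 0.0, 255.0], [0.0, 487.0, 196.0], [0.0, 0.0, 1.0]]Traceback (most recent call last):
  File "<stdin>", line 8, in <module>
  File "h.py", line 7, in pts
    return c@np.array(p["rotation"]).T+np.array(p["eye"]), u, v
           ~~~~~~~~~~~~~~~~~~~~~~~~~~~^~~~~~~~~~~~~~~~~~~
ValueError: operands could not be broadcast together with shapes (780,) (3,)
```

```bash
sed -i 's/c@np.array(p\["rotation"\]).T/c@Rot.from_euler("xyz",p["rotation"]).as_matrix().T/; 1a from scipy.spatial.transform import Rotation as Rot' h.py
python3 - <<'E'
from h import *
for n in ["top","side"]:
    p=viewer.grab_frame(n); save(p,n+"0.png"); print(n,np.round(p["eye"]),np.round(p["rotation"],2).tolist())
    for l in ["cork_ring","foot_piece","belly_piece","shoulder_piece","neck_piece","black_pot","water_bottle","calipers"]:
        for r in models.cut_out(p,l)[:3]:
            P,u,v=pts(p,r["region"])
            if len(P)==0: continue
            zt=np.percentile(P[:,2],98); T=P[P[:,2]>zt-6]
            (c,rad)=cv2.minEnclosingCircle(T[:,:2].astype(np.float32))
            print(l,round(r["score"],2),np.round(r["box"]),"zt",round(zt),"c",np.round(c),round(rad,1),"n",len(P), p["image"][v,u].mean(0).round())
E
```

```text
top [ 282.  -13. 1265.] [-2.92, -0.0, -1.55]
cork_ring 0.86 [223. 216. 262. 254.] zt 25 c [460.  21.] 47.5 n 795 [129.  99.  70.]
foot_piece 0.96 [281. 163. 304. 188.] zt 40 c [ 608. -111.] 31.3 n 471 [115.  73.  51.]
foot_piece 0.55 [380. 138. 421. 178.] zt 202 c [ 651. -375.] 15.7 n 1025 [61. 70. 33.]
belly_piece 0.66 [144. 235. 174. 261.] zt 57 c [419. 228.] 33.1 n 572 [105.  73.  53.]
shoulder_piece 0.92 [201. 166. 222. 191.] zt 45 c [600. 108.] 24.1 n 463 [108.  70.  49.]
neck_piece 0.79 [338. 266. 359. 287.] zt 45 c [ 352. -253.] 22.7 n 273 [86. 58. 99.]
neck_piece 0.72 [344. 232. 366. 253.] zt 45 c [ 438. -267.] 23.2 n 264 [117.  76.  54.]
black_pot 0.65 [ 86. 152. 128. 192.] zt 111 c [617. 383.] 26.3 n 1457 [39. 38. 30.]
water_bottle 0.57 [380. 137. 420. 177.] zt 202 c [ 651. -375.] 15.7 n 1056 [62. 71. 34.]
calipers 0.83 [223. 114. 293. 137.] zt 16 c [755. -17.] 88.1 n 642 [103. 101.  98.]
side [ 307. -674.  588.] [-2.23, 0.0, -0.36]
cork_ring 0.78 [197. 192. 236. 220.] zt 23 c [461.  21.] 50.1 n 841 [118.  97.  70.]
foot_piece 0.74 [277. 208. 305. 234.] zt 39 c [ 609. -110.] 32.1 n 562 [102.  71.  50.]
belly_piece 0.96 [165. 147. 193. 176.] zt 54 c [420. 227.] 33.3 n 504 [90. 66. 46.]
neck_piece 0.68 [232. 278. 257. 307.] zt 43 c [ 440. -266.] 23.6 n 596 [107.  76.  54.]
neck_piece 0.6 [184. 283. 212. 315.] zt 43 c [ 355. -252.] 23.6 n 609 [76. 51. 89.]
black_pot 0.96 [217. 100. 245. 142.] zt 110 c [618. 382.] 26.7 n 924 [47. 44. 34.]
water_bottle 0.66 [356. 230. 409. 328.] zt 202 c [ 652. -376.] 15.5 n 3192 [66. 78. 33.]
calipers 0.7 [312. 171. 355. 214.] zt 16 c [746. -35.] 32.4 n 547 [103. 101.  95.]
```

View pics/top0.png

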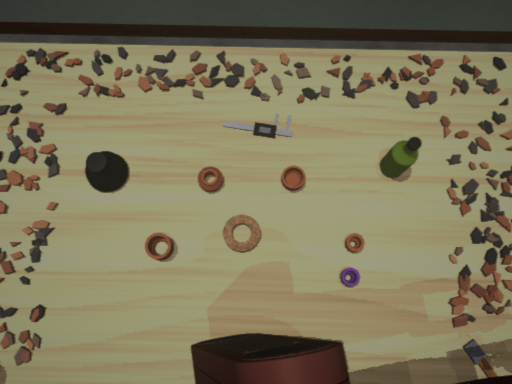

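View pics/side0.png

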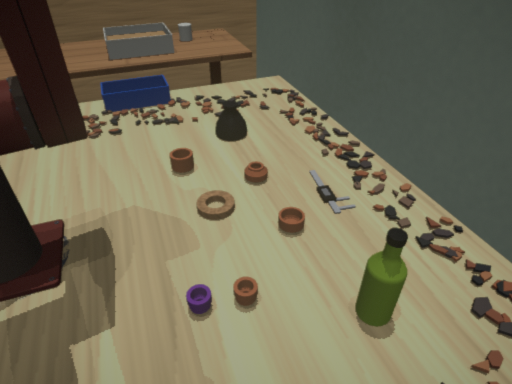

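```bash
python3 -m handwheel '[[[0.4,0.48,0],0],[[0.84,0.97,0],0],[[0.84,0.97,0],0]]' 1; python3 -m handwheel '[[[0.4,0.48,0],0],[[0.84,0.97,0],0],[[0.84,0.97,0],0]]'; python3 -m handwheel '[[[0.4,0.48,0],0],[[0.84,0.97,0],0],[[0.84,0.97,0],0]]'
```

```text
time_s: 1.3
eef_pos: [273.8, -496.6, 204.3]
tcp_rot: [-3.141, 0.001, -1.264]
wrist_force: [-0.4, -0.2, -0.0]
opening: 85.4
time_s: 1.6
eef_pos: [359.5, -397.1, 204.5]
tcp_rot: [-3.14, 0.001, -1.263]
wrist_force: [0.7, -0.4, -0.3]
opening: 85.7
time_s: 1.9
eef_pos: [445.3, -297.5, 204.8]
tcp_rot: [-3.139, 0.001, -1.261]
wrist_force: [-0.2, 0.9, -0.1]
opening: 85.2
```

```bash
python3 -m handwheel '[[[0.4,0.48,0],0],[[0.81,0.93,0],0],[[0.81,0.93,0],0]]'; python3 -m handwheel '[[[0.4,0.48,0],0],[[0.81,0.93,-0.4],0],[[0.81,0.93,-0.8],0],[[0.81,0.93,-0.8],0]]'
```

```text
time_s: 2.2
eef_pos: [528.2, -201.5, 205.1]
tcp_rot: [-3.138, 0.001, -1.259]
wrist_force: [0.3, -0.4, -0.3]
opening: 85.0
time_s: 2.6
eef_pos: [607.7, -105.2, 120.3]
tcp_rot: [3.141, 0.005, -1.256]
wrist_force: [-1.5, 0.7, -1.3]
opening: 85.4
```

```bash
python3 -m handwheel '[[[0,-0.05,-0.3],0],[[0,-0.05,-0.6],0],[[0,-0.05,-0.6],0]]'; python3 -m handwheel '[[[0,0,-0.25],0],[[0,0,-0.52],0],[[0,0,-0.54],0],[[0,0,-0.54],0]]'
```

```text
time_s: 2.9
eef_pos: [603.6, -109.7, 55.7]
tcp_rot: [3.133, 0.01, -1.256]
wrist_force: [-1.0, 0.1, -1.6]
opening: 85.2
time_s: 3.3
eef_pos: [603.9, -110.4, 3.0]
tcp_rot: [3.133, 0.01, -1.257]
wrist_force: [-0.1, -0.0, 0.0]
opening: 85.0
```

```bash
python3 -c "
from h import *
p=viewer.grab_frame('side'); cv2.imwrite('pics/s1.png',cv2.resize(p['image'][120:300,200:400,::-1],None,fx=3,fy=3,interpolation=2)); s=arm.sense(); print(s['eef_pos'],s['wrist_force'])"
```

```text
[ 604.87607471 -110.57924571    3.96499978] [ 1.0244312  -0.33742622 -0.48679339]
```

View pics/s1.png

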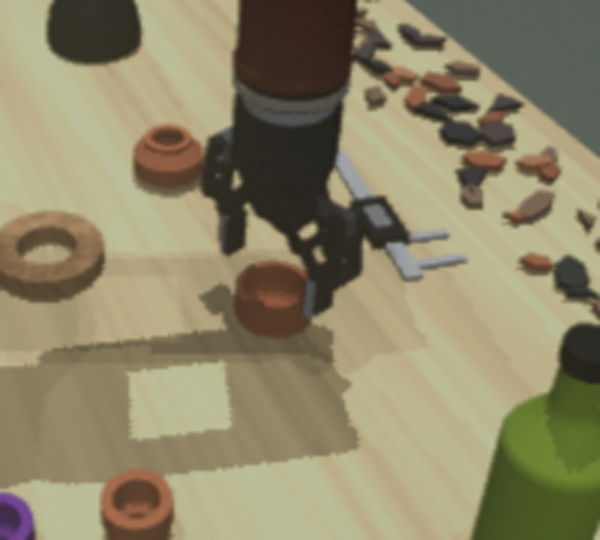

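```bash
python3 -m handwheel '[[[0.03,0,0],0],[[0.03,0,0],0],[[0.03,0,0],0],[[0.03,0,0],0],[[0.03,0,0],0],[[0.03,0,0],0],[[0.03,0,0],0]]' -1;python3 -m handwheel '[[[0,0,0.25],0],[[0,0,0.5],0],[[0,0,0.8],0],[[0,0,0.8],0]]'
```

```text
time_s: 4.05
eef_pos: [612.9, -113.9, 9.1]
tcp_rot: [-3.14, 0.0, -1.257]
wrist_force: [2.9, -6.5, 12.0]
opening: 0.3
time_s: 4.45
eef_pos: [616.7, -115.0, 95.2]
tcp_rot: [-3.132, -0.005, -1.257]
wrist_force: [0.5, -0.4, 0.5]
opening: -0.0
```

```bash
python3 -c "
from h import *
p=viewer.grab_frame('side'); cv2.imwrite('pics/s2.png',cv2.resize(p['image'][120:300,200:400,::-1],None,fx=3,fy=3,interpolation=2)); s=arm.sense(); print(s['eef_pos'],s['tcp_rot'],s['opening'])
for n in ['side','top']:
  p=viewer.grab_frame(n)
  for r in models.cut_out(p,'foot_piece')[:2]:
    P,u,v=pts(p,r['region']);zt=np.percentile(P[:,2],98); T=P[P[:,2]>zt-6]
    print(n,r['score'],r['box'],zt,cv2.minEnclosingCircle(T[:,:2].astype(np.float32)))
"
```

```text
[ 615.27170131 -114.59119219   92.65944633] [-3.1351747  -0.00342396 -1.25660413] -0.07764295546279218
side 0.8 [270.1, 203.2, 299.5, 227.3] 38.59341730796878 ((603.9221801757812, -90.81298828125), 32.319034576416016)
```

View pics/s2.png

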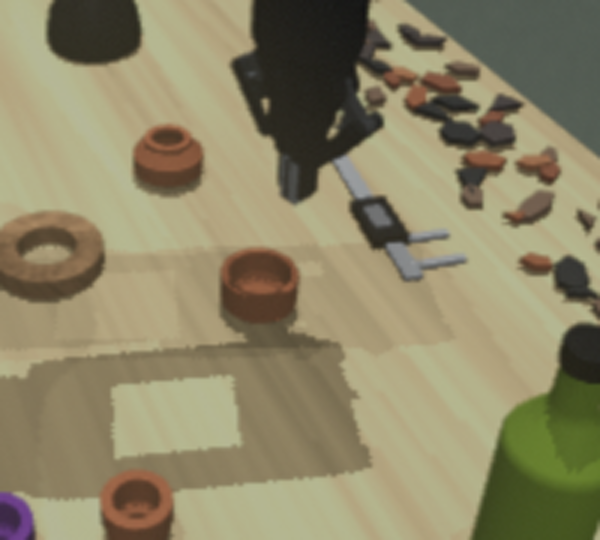

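```bash
cat >> h.py <<'E'
def proj(p,X):
    c=Rot.from_euler("xyz",p["rotation"]).as_matrix().T@(np.array(X)-p["eye"]); q=np.array(p["K"])@c; return (q[:2]/q[2]).round(1), c[2].round(1)
E
python3 -c "
from h import *
s=arm.sense()
for n in ['side','top']:
  p=viewer.grab_frame(n); print(n,proj(p,s['eef_pos']),proj(p,[604,-91,36]),p['eye'],p['rotation'])
  P,u,v=pts(p); m=(np.hypot(P[:,0]-605,P[:,1]+105)<130)&(P[:,2]>75)&(P[:,2]<130)
  print(np.c_[P[m],u[m],v[m]][np.argsort(P[m][:,2])][:400:20].round().tolist())
  cv2.imwrite('pics/z%s.png'%n,p['image'][:,:,::-1])
print(s)
"
```

```text
side (array([294.2, 198.5]), np.float64(805.9)) (array([285.7, 210.9]), np.float64(851.8)) [ 307.35596646 -674.41321721  587.56924674] [-2.22618883  0.0024     -0.36078339]
[[613.0, -121.0, 116.0, 297.0, 190.0], [602.0, -122.0, 125.0, 293.0, 188.0], [613.0, -128.0, 129.0, 299.0, 187.0]]
top (array([296.1, 169.8]), np.float64(1220.8)) (array([285.8, 177.8]), np.float64(1269.5)) [ 281.51032944  -13.21071604 1264.88908241] [-2.92437909 -0.0036391  -1.55127798]
[[608.0, -129.0, 129.0, 304.0, 167.0]]
{'time_s': 4.7, 'joints': array([-3.10690063e-01,  3.19892507e-01,  1.63423894e+00,  1.08665331e-03,
        1.18913374e+00,  9.45560730e-01]), 'dq': array([-4.30244232e-04,  8.98700642e-03,  3.60912930e-03, -5.04466201e-05,
       -5.41469294e-04,  1.06177678e-03]), 'tau': array([ 1.95441011e-03, -5.22250414e+01, -3.65907419e+01,  4.87633151e-03,
       -2.25459295e-02, -1.19559390e-04]), 'eef_pos': array([ 611.77267018, -113.49867169,   87.57461757]), 'tcp_rot': array([ 3.14082620e+00,  1.79617112e-03, -1.25665706e+00]), 'wrist_force': array([0.15985131, 0.39527117, 0.01888751]), 'moment': array([ 0.01436436,  0.00897673, -0.00918785]), 'opening': 0.030357532665613165}
```

```bash
python3 -c "
from h import *
s=arm.sense();print(s['eef_pos'],s['tcp_rot'])
p=viewer.grab_frame('side'); R=Rot.from_euler('xyz',p['rotation']).as_matrix();K=np.array(p['K'])
for v in range(166,206,3):
  o=[]
  for u in range(284,312,4):
    d=p['z_map'][v,u]; X=R@np.array([(u-K[0,2])*d/K[0,0],(v-K[1,2])*d/K[1,1],d])+p['eye']; o.append(tuple(X.round().astype(int).tolist()) if d>0 else None)
  print(v,o)
cv2.imwrite('pics/s3.png',np.hstack([cv2.resize(p['image'][150:240,250:340,::-1],None,fx=6,fy=6,interpolation=0)]))
"
```

```text
[ 611.85290754 -113.56266009   87.51832141] [ 3.14076696e+00  1.81088617e-03 -1.25669231e+00]
166 [(593, -92, 165), (599, -98, 167), (600, -115, 178), (600, -131, 187), (609, -132, 186), (620, -128, 181), (769, 107, 2)]
169 [(695, 117, 3), (600, -97, 159), (600, -115, 170), (604, -126, 176), (611, -129, 176), (623, -124, 170), (614, -156, 192)]
172 [(691, 107, 0), (699, 98, 4), (601, -115, 162), (604, -127, 169), (611, -130, 170), (611, -147, 180), (614, -158, 187)]
175 [(684, 91, 2), (695, 88, 1), (603, -112, 152), (604, -128, 162), (608, -137, 167), (612, -147, 173), (614, -159, 180)]
178 [(676, 75, 4), (688, 74, 2), (601, -115, 147), (607, -122, 150), (613, -130, 154), (611, -148, 166), (740, 53, 2)]
181 [(673, 66, 0), (683, 61, 1), (601, -117, 140), (607, -124, 144), (615, -127, 144), (724, 45, 1), (733, 38, 3)]
184 [(667, 54, -1), (676, 48, 1), (601, -117, 133), (607, -124, 136), (615, -128, 136), (717, 31, 2), (727, 27, 2)]
187 [(660, 39, 1), (669, 33, 3), (603, -116, 124), (608, -123, 127), (616, -128, 128), (712, 20, 1), (721, 14, 2)]
190 [(655, 28, 0), (665, 22, 1), (674, 17, 3), (609, -123, 119), (695, 11, 2), (704, 6, 3), (714, 1, 3)]
193 [(649, 14, 2), (658, 9, 3), (669, 7, 1), (678, 1, 3), (689, -2, 2), (699, -5, 2), (709, -8, 1)]
196 [(643, 1, 2), (654, -1, 1), (663, -5, 1), (673, -9, 1), (683, -14, 2), (691, -20, 4), (703, -20, 2)]
199 [(639, -9, 1), (649, -12, 0), (658, -16, 1), (668, -21, 2), (677, -24, 1), (688, -26, 0), (697, -32, 1)]
202 [(633, -21, 2), (642, -25, 2), (652, -29, 3), (662, -31, 1), (673, -34, 0), (682, -39, 1), (691, -43, 2)]
205 [(612, -65, 32), (620, -70, 33), (626, -79, 38), (657, -43, 2), (667, -46, 1), (676, -49, 1), (685, -54, 2)]
```

View pics/s3.png

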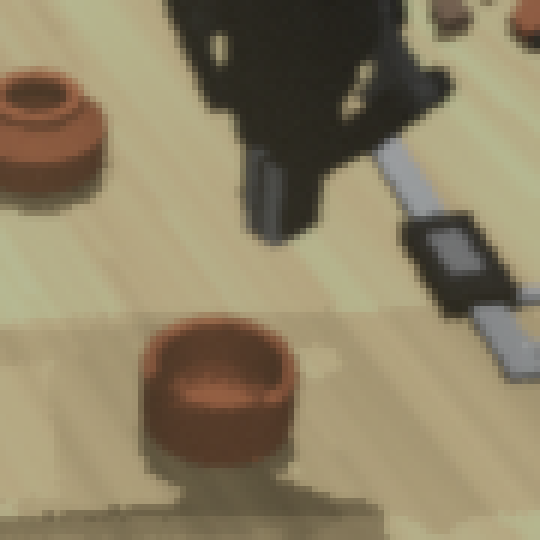

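```bash
python3 -m handwheel '[[[-0.08,0.22,0],0],[[-0.08,0.22,0],0],[[-0.08,0.22,0],0],[[-0.08,0.22,0],0],[[-0.08,0.22,0],0],[[-0.08,0.22,0],0],[[-0.08,0.22,0],0]]' 1; python3 -m handwheel '[[[0,0,-0.3],0],[[0,0,-0.6],0],[[0,0,-0.7],0],[[0,0,-0.7],0],[[0,0,-0.7],0],[[0,0,-0.7],0]]';  python3 -c "
from h import *
p=viewer.grab_frame('side'); cv2.imwrite('pics/s4.png',cv2.resize(p['image'][130:250,230:350,::-1],None,fx=5,fy=5,interpolation=2)); s=arm.sense(); print(s['eef_pos'],s['tcp_rot'],s['opening'])
P,u,v=pts(p); m=(np.hypot(P[:,0]-604,P[:,1]+91)<75)&(P[:,2]>45)&(P[:,2]<60); print(np.c_[P[m],u[m],v[m]][np.argsort(P[m][:,2])][:20].round().tolist())
for r in models.cut_out(p,'foot_piece')[:1]:
    P,u,v=pts(p,r['region']);zt=np.percentile(P[:,2],98); T=P[P[:,2]>zt-6]
    print(r['score'],zt,cv2.minEnclosingCircle(T[:,:2].astype(np.float32)))
"
```

```text
time_s: 5.55
eef_pos: [604.1, -92.0, 87.7]
tcp_rot: [3.141, 0.001, -1.257]
wrist_force: [1.0, -0.6, -0.3]
opening: 85.2
time_s: 6.15
eef_pos: [605.7, -92.4, 19.6]
tcp_rot: [-3.14, -0.0, -1.257]
wrist_force: [0.1, 0.3, -0.6]
opening: 85.3
[605.61169338 -92.38451513  19.64319079] [-3.13947135e+00 -2.58353155e-04 -1.25707406e+00] 84.9529137621313
[]
0.85 38.42850928402702 ((604.4566650390625, -100.27857208251953), 40.5334587097168)
```

View pics/s4.png

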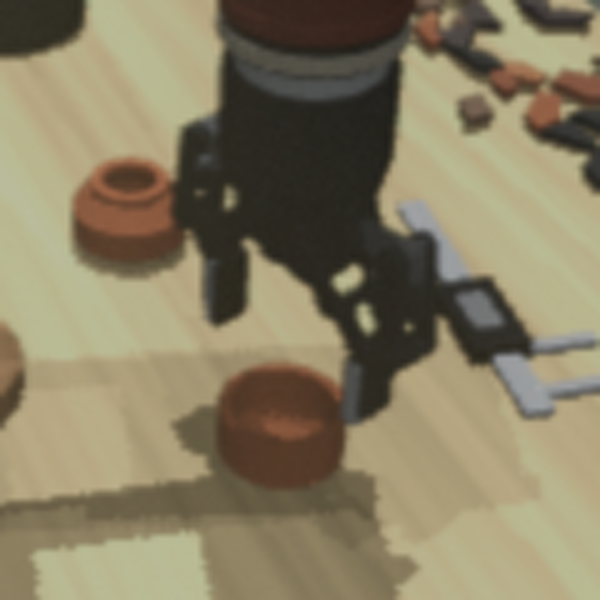

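```bash
python3 -m handwheel '[[[-0.01,0.01,-0.2],0],[[-0.01,0.01,-0.42],0],[[-0.01,0.01,-0.42],0],[[-0.01,0.01,-0.42],0],[[-0.01,0.01,-0.42],0]]';  python3 -c "
from h import *
p=viewer.grab_frame('side'); cv2.imwrite('pics/s5.png',cv2.resize(p['image'][150:250,240:340,::-1],None,fx=5,fy=5,interpolation=2)); s=arm.sense(); print(s['eef_pos'],s['tcp_rot'],s['opening'])
P,u,v=pts(p); m=(np.hypot(P[:,0]-604,P[:,1]+91)<75)&(P[:,2]>12)&(P[:,2]<26)&(p['image'][v,u].max(1)<60); print(np.c_[P[m],u[m],v[m]][np.argsort(P[m][:,2])][:30:3].round().tolist())
"
```

```text
time_s: 6.75
eef_pos: [605.6, -91.6, -21.0]
tcp_rot: [-3.138, -0.001, -1.257]
wrist_force: [-0.4, -0.3, -0.2]
opening: 85.4
[605.73560714 -91.66872956 -20.87250042] [-3.13758432e+00 -1.50813042e-03 -1.25707807e+00] 85.38647132535361
[[592.0, -50.0, 23.0, 274.0, 206.0]]
```

View pics/s5.png

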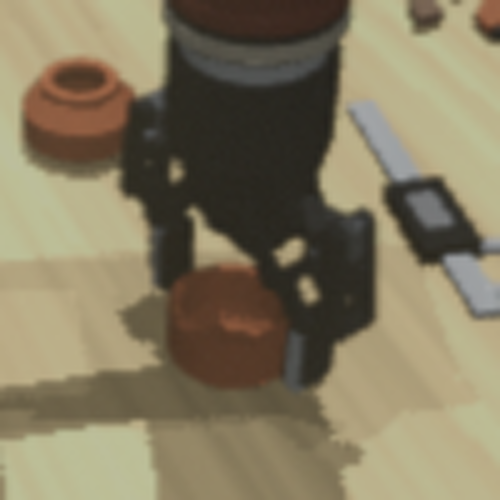

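```bash
python3 -m handwheel '[[[0,0,0],0],[[0,0,0],0],[[0,0,0],0],[[0,0,0],0],[[0,0,0],0],[[0,0,0],0],[[0,0,0],0]]' -1;python3 -m handwheel '[[[0,0,0.1],0],[[0,0,0.4],0],[[0,0,0.8],0],[[0,0,0.8],0],[[0,0,0.8],0]]'
```

```text
time_s: 7.5
eef_pos: [607.4, -92.1, -18.9]
tcp_rot: [-3.135, -0.003, -1.257]
wrist_force: [-0.1, -0.3, 6.3]
opening: 60.6
time_s: 8.0
eef_pos: [608.6, -92.4, 63.2]
tcp_rot: [-3.132, -0.005, -1.257]
wrist_force: [-0.6, 1.0, -1.6]
opening: 60.1
```

```bash
python3 -m handwheel '[[[-0.2,0.15,0],0],[[-0.5,0.4,0],0],[[-0.73,0.57,0],0],[[-0.73,0.57,0],0]]';python3 -m handwheel '[[[-0.3,0.25,0],0],[[-0.6,0.5,0],0],[[-0.73,0.57,-0.1],0],[[-0.73,0.57,-0.2],0],[[-0.73,0.57,-0.2],0],[[-0.73,0.57,-0.2],0]]'
python3 -c "
from h import *
p=viewer.grab_frame('side'); cv2.imwrite('pics/s6.png',cv2.resize(p['image'][130:250,160:280,::-1],None,fx=5,fy=5,interpolation=2)); s=arm.sense(); print(s['eef_pos'],s['tcp_rot'],s['opening'])
for l in ['foot_piece','cork_ring']:
  for r in models.cut_out(p,l)[:1]:
    P,u,v=pts(p,r['region']);zt=np.percentile(P[:,2],98); T=P[P[:,2]>zt-6]
    print(l,r['score'],r['box'],zt,cv2.minEnclosingCircle(T[:,:2].astype(np.float32)),P.min(0),P.max(0))
"
```

```text
time_s: 8.4
eef_pos: [530.6, -32.9, 60.4]
tcp_rot: [-3.138, -0.001, -1.255]
wrist_force: [0.1, 1.1, -1.3]
opening: 60.3
time_s: 9.0
eef_pos: [458.3, 23.5, 40.1]
tcp_rot: [-3.138, -0.001, -1.256]
wrist_force: [0.7, 0.5, -0.4]
opening: 60.2
[458.68848501  23.42060945  40.48957734] [-3.13774320e+00 -1.42989890e-03 -1.25614715e+00] 60.388694099234534
foot_piece 0.85 [194.1, 169.8, 217.9, 195.2] 97.83867563774773 ((455.22052001953125, 22.49372673034668), 33.02022171020508) [426.52304409 -10.49168665  67.61428017] [469.72512281  55.47914047 133.73713957]
cork_ring 0.87 [196.5, 192.4, 234.4, 221.3] 23.071796663020265 ((462.2650451660156, 20.786771774291992), 48.3670654296875) [ 4.14369482e+02 -2.74735940e+01  2.84755852e-01] [516.20225282  60.39978376  24.2834949 ]
```

View pics/s6.png

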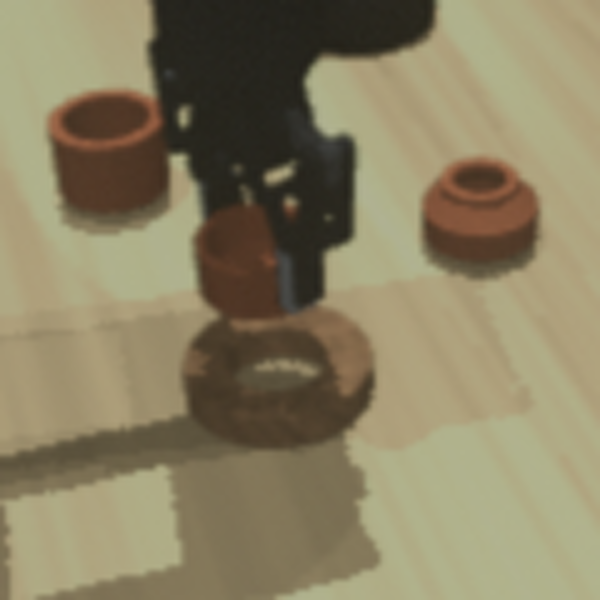

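```bash
python3 -m handwheel '[[[0.05,-0.015,0],0],[[0.05,-0.015,-0.1],0],[[0.05,-0.015,-0.2],0],[[0.05,-0.015,-0.2],0],[[0.05,-0.015,-0.2],0]]';python3 -m handwheel '[[[0,0,-0.1],0],[[0,0,-0.2],0],[[0,0,-0.22],0],[[0,0,-0.22],0],[[0,0,-0.22],0]]'
```

```text
time_s: 9.65
eef_pos: [462.8, 22.1, 19.9]
tcp_rot: [-3.139, -0.001, -1.256]
wrist_force: [0.0, 0.9, -1.6]
opening: 60.3
time_s: 10.15
eef_pos: [462.9, 22.1, -2.1]
tcp_rot: [-3.139, -0.001, -1.256]
wrist_force: [-0.0, 0.2, -0.3]
opening: 60.1
```

```bash
python3 -m handwheel '[[[0,0,-0.02],0],[[0,0,-0.04],0],[[0,0,-0.04],0],[[0,0,-0.04],0]]';python3 -m handwheel '[[[0,0,-0.01],0],[[0,0,-0.02],0],[[0,0,-0.02],0],[[0,0,-0.02],0]]'
```

```text
time_s: 10.55
eef_pos: [462.9, 22.1, -6.1]
tcp_rot: [-3.139, -0.001, -1.256]
wrist_force: [-0.1, -0.8, -1.0]
opening: 60.4
time_s: 10.95
eef_pos: [463.1, 22.1, -6.9]
tcp_rot: [-3.139, -0.001, -1.256]
wrist_force: [-5.8, 0.7, 11.9]
opening: 60.4
```

```bash
python3 -m handwheel '[[[0,0,0],0],[[0,0,0],0],[[0,0,0],0],[[0,0,0],0],[[0,0,0],0]]' 1;python3 -m handwheel '[[[0,0,0.2],0],[[0,0,0.5],0],[[0,0,0.9],0],[[0,0,0.9],0]]'; python3 -m handwheel '[[[-0.1,0.4,0.1],0],[[-0.2,0.8,0.1],0],[[-0.2,1,0.1],0],[[-0.2,1,0.1],0]]';  python3 -c "
from h import *
for n in ['side','top']:
 p=viewer.grab_frame(n); save(p,n+'7.png')
 for l in ['foot_piece','cork_ring','belly_piece']:
  for r in models.cut_out(p,l)[:2]:
    P,u,v=pts(p,r['region']);zt=np.percentile(P[:,2],95); T=P[P[:,2]>zt-6]
    print(n,l,r['score'],r['box'],zt,cv2.minEnclosingCircle(T[:,:2].astype(np.float32)))
"
```

```text
time_s: 11.45
eef_pos: [463.0, 22.1, -7.1]
tcp_rot: [-3.14, -0.001, -1.256]
wrist_force: [0.0, -0.5, -0.2]
opening: 85.4
time_s: 11.85
eef_pos: [467.3, 21.6, 88.4]
tcp_rot: [-3.131, -0.005, -1.256]
wrist_force: [0.1, -0.0, 0.0]
opening: 85.6
time_s: 12.25
eef_pos: [446.8, 123.6, 98.1]
tcp_rot: [-3.131, -0.004, -1.253]
wrist_force: [-0.7, 0.3, -0.8]
opening: 85.4
side foot_piece 0.97 [199.6, 186.7, 227.3, 212.2] 50.14948386583143 ((462.77099609375, 19.03762435913086), 31.5134334564209)
side cork_ring 0.71 [195.0, 196.6, 237.4, 219.5] 22.71025181938246 ((461.65679931640625, 19.90431022644043), 47.49101638793945)
side belly_piece 0.94 [167.5, 143.3, 192.2, 176.1] 53.596585229909394 ((420.5089111328125, 226.8679656982422), 33.71683883666992)
top foot_piece 0.76 [229.7, 218.2, 254.4, 241.7] 50.50534077834591 ((460.00213623046875, 20.052154541015625), 30.338890075683594)
top cork_ring 0.91 [223.6, 217.6, 261.3, 250.9] 24.21351785767697 ((459.4451599121094, 20.572052001953125), 46.80058670043945)
top cork_ring 0.2 [227.4, 215.4, 254.7, 243.5] 50.51819429347442 ((460.70782470703125, 19.64211082458496), 30.712177276611328)
top belly_piece 0.78 [154.0, 231.9, 174.9, 258.4] 54.82177120204878 ((419.20928955078125, 226.05552673339844), 31.999130249023438)
```

View pics/side7.png

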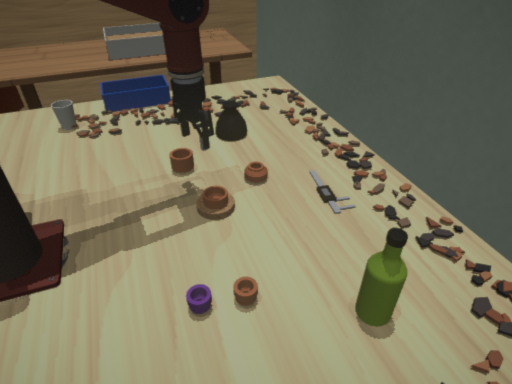

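```bash
python3 -m handwheel '[[[-0.1,0.4,0],0],[[-0.2,0.8,0],0],[[-0.27,0.99,-0.1],0],[[-0.27,0.99,-0.2],0],[[-0.27,0.99,-0.2],0]]'; python3 -c "
from workcell import arm
s=arm.sense(); print(s['eef_pos'],s['tcp_rot'])"; python3 -m handwheel '[[[0,0.04,0],0],[[0,0.04,0],0],[[0,0.04,0],0]]'
```

```text
time_s: 13.15
eef_pos: [419.2, 219.0, 76.5]
tcp_rot: [-3.134, -0.005, -1.256]
wrist_force: [-0.2, 0.1, 0.4]
opening: 85.1
[419.20172012 219.03466968  76.54674501] [-3.13410014 -0.00540797 -1.2563935 ]
time_s: 13.45
eef_pos: [419.8, 222.5, 76.9]
tcp_rot: [-3.133, -0.006, -1.258]
wrist_force: [0.2, -1.4, 0.1]
opening: 85.5
```

```bash
python3 -m handwheel '[[[0,0.045,-0.2],0],[[0,0.045,-0.4],0],[[0,0.045,-0.4],0],[[0,0.045,-0.4],0],[[0,0.045,-0.4],0]]'; python3 -m handwheel '[[[0,0,-0.2],0],[[0,0,-0.4],0],[[0,0,-0.54],0],[[0,0,-0.54],0],[[0,0,-0.54],0],[[0,0,-0.54],0]]'
```

```text
time_s: 13.95
eef_pos: [420.8, 227.1, 38.1]
tcp_rot: [-3.132, -0.005, -1.258]
wrist_force: [1.0, 0.3, 0.3]
opening: 85.3
time_s: 14.55
eef_pos: [422.1, 227.6, -14.5]
tcp_rot: [-3.129, -0.005, -1.258]
wrist_force: [-0.4, 0.4, -0.2]
opening: 85.6
```

```bash
python3 -m handwheel '[[[-0.02,0,-0.02],0],[[-0.02,0,-0.02],0],[[-0.02,0,-0.02],0]]'; python3 -m handwheel '[[[0,0,0],0],[[0,0,0],0],[[0,0,0],0],[[0,0,0],0],[[0,0,0],0],[[0,0,0],0]]' -1;python3 -m handwheel '[[[0,0,0.1],0],[[0,0,0.4],0],[[0,0,0.8],0],[[0,0,0.9],0],[[0,0,0.9],0]]'
```

```text
time_s: 14.85
eef_pos: [420.3, 227.7, -16.0]
tcp_rot: [-3.128, -0.005, -1.258]
wrist_force: [-0.1, 0.2, -0.1]
opening: 85.7
time_s: 15.45
eef_pos: [420.7, 227.7, -15.4]
tcp_rot: [-3.128, -0.006, -1.258]
wrist_force: [-1.8, -1.8, 6.0]
opening: 64.6
time_s: 15.95
eef_pos: [422.5, 228.4, 76.9]
tcp_rot: [-3.123, -0.006, -1.258]
wrist_force: [-1.3, 0.8, -1.7]
opening: 64.4
```

```bash
python3 -m handwheel '[[[0.05,-0.2,0],0],[[0.1,-0.6,0],0],[[0.18,-1,0],0],[[0.18,-1,0],0]]';python3 -m handwheel '[[[0.05,-0.4,0],0],[[0.1,-0.8,0],0],[[0.18,-1,-0.1],0],[[0.18,-1,-0.1],0],[[0.18,-1,-0.1],0],[[0.18,-1,-0.1],0]]'
python3 -c "
from h import *
s=arm.sense(); print(s['eef_pos'],s['tcp_rot'],s['opening'])
for n in ['side','top']:
 p=viewer.grab_frame(n); save(p,n+'8.png')
 for l in ['belly_piece','foot_piece']:
  for r in models.cut_out(p,l)[:1]:
    P,u,v=pts(p,r['region']);zt=np.percentile(P[:,2],95); T=P[(P[:,2]>zt-6)]
    print(n,l,r['score'],r['box'],zt,cv2.minEnclosingCircle(T[:,:2].astype(np.float32)),P.min(0).round(),P.max(0).round())
"
```

```text
time_s: 16.35
eef_pos: [439.7, 124.6, 75.0]
tcp_rot: [-3.126, -0.006, -1.262]
wrist_force: [-1.0, 0.4, -1.5]
opening: 64.7
time_s: 16.95
eef_pos: [456.9, 25.6, 64.3]
tcp_rot: [-3.128, -0.005, -1.261]
wrist_force: [-0.5, 0.5, -1.8]
opening: 64.6
[456.85597967  25.60364595  64.25598046] [-3.12802715 -0.00531693 -1.26107346] 64.60268745232395
side belly_piece 0.81 [194.6, 156.8, 218.4, 188.0] 133.34629647734542 ((449.6844177246094, 23.483224868774414), 31.253931045532227) [425. -15.   1.] [473. 195. 163.]
side foot_piece 0.74 [198.2, 184.9, 227.5, 209.6] 49.9289279557523 ((462.4554443359375, 18.999549865722656), 31.29537582397461) [431. -12.  20.] [492.  48.  51.]
top belly_piece 0.39 [227.3, 233.8, 255.8, 243.2] 135.70739249583102 ((436.0361022949219, 18.887102127075195), 23.802827835083008) [424.  -4.  91.] [441.  44. 138.]
top foot_piece 0.73 [380.2, 137.6, 420.2, 179.9] 200.83716037295503 ((649.975341796875, -375.7498779296875), 15.361625671386719) [ 617. -408.    0.] [ 683. -343.  205.]
```

```bash
python3 -c "
import cv2;i=cv2.imread('pics/side8.png');cv2.imwrite('pics/s8.png',cv2.resize(i[120:240,150:270],None,fx=5,fy=5,interpolation=2))"
```

```text
(no output)
```

View pics/s8.png

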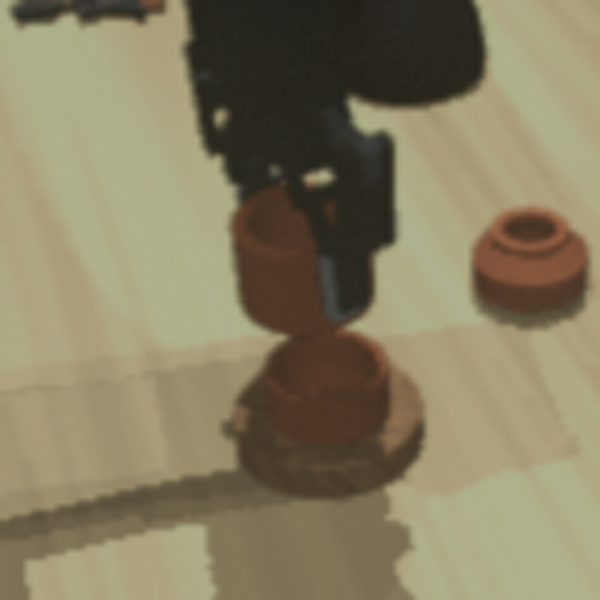

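```bash
python3 -m handwheel '[[[0.04,-0.055,0],0],[[0.04,-0.055,-0.1],0],[[0.04,-0.055,-0.2],0],[[0.04,-0.055,-0.2],0],[[0.04,-0.055,-0.2],0]]';python3 -m handwheel '[[[0,0,-0.05],0],[[0,0,-0.1],0],[[0,0,-0.14],0],[[0,0,-0.14],0],[[0,0,-0.14],0]]'
```

```text
time_s: 17.75
eef_pos: [460.9, 19.7, 44.3]
tcp_rot: [-3.128, -0.006, -1.261]
wrist_force: [-1.0, 0.3, -1.3]
opening: 64.5
time_s: 18.25
eef_pos: [460.8, 19.7, 30.2]
tcp_rot: [-3.128, -0.006, -1.261]
wrist_force: [-0.1, 0.5, -1.8]
opening: 64.4
```

```bash
python3 -m handwheel '[[[0,0,-0.02],0],[[0,0,-0.035],0],[[0,0,-0.035],0],[[0,0,-0.035],0]]';python3 -m handwheel '[[[0,0,-0.01],0],[[0,0,-0.02],0],[[0,0,-0.02],0],[[0,0,-0.02],0]]'
```

```text
time_s: 18.65
eef_pos: [460.9, 19.7, 26.7]
tcp_rot: [-3.128, -0.006, -1.261]
wrist_force: [0.7, -1.1, -1.3]
opening: 64.5
time_s: 19.05
eef_pos: [461.2, 19.7, 25.8]
tcp_rot: [-3.128, -0.006, -1.261]
wrist_force: [-4.9, -0.2, 9.8]
opening: 64.9
```

```bash
python3 -m handwheel '[[[0,0,0],0],[[0,0,0],0],[[0,0,0],0],[[0,0,0],0],[[0,0,0],0]]' 1;python3 -m handwheel '[[[0,0,0.2],0],[[0,0,0.5],0],[[0,0,0.9],0],[[0,0,0.9],0]]'; python3 -m handwheel '[[[0.3,0.2,0],0],[[0.7,0.44,0],0],[[0.7,0.44,0],0]]';python3 -m handwheel '[[[0.3,0.2,0],0],[[0.7,0.46,-0.1],0],[[0.7,0.46,-0.3],0],[[0.7,0.46,-0.3],0],[[0.7,0.46,-0.3],0]]';  python3 -c "
from h import *
for n in ['side','top']:
 p=viewer.grab_frame(n); save(p,n+'9.png')
 for l in ['foot_piece','cork_ring','belly_piece','shoulder_piece']:
  for r in models.cut_out(p,l)[:2]:
    P,u,v=pts(p,r['region']);zt=np.percentile(P[:,2],95); T=P[P[:,2]>zt-6]
    print(n,l,r['score'],r['box'],zt,cv2.minEnclosingCircle(T[:,:2].astype(np.float32)))
"
```

```text
time_s: 19.55
eef_pos: [461.1, 19.7, 25.6]
tcp_rot: [-3.128, -0.006, -1.261]
wrist_force: [-0.6, 0.1, -0.4]
opening: 85.5
time_s: 19.95
eef_pos: [465.3, 19.3, 121.3]
tcp_rot: [-3.119, -0.01, -1.261]
wrist_force: [0.7, -0.2, 0.2]
opening: 85.4
time_s: 20.25
eef_pos: [538.3, 65.1, 120.1]
tcp_rot: [-3.119, -0.009, -1.259]
wrist_force: [-0.5, -0.5, -0.3]
opening: 85.3
time_s: 20.75
eef_pos: [606.7, 110.8, 89.0]
tcp_rot: [-3.122, -0.008, -1.259]
wrist_force: [-0.5, -0.4, -0.0]
opening: 85.2
side cork_ring 0.9 [197.9, 199.3, 232.5, 220.4] 22.686462770094163 ((460.2138977050781, 18.146625518798828), 47.062416076660156)
side cork_ring 0.33 [245.0, 162.9, 267.6, 180.3] 43.509643181450336 ((602.3556518554688, 106.94982147216797), 24.17967414855957)
side belly_piece 0.63 [198.1, 169.7, 226.8, 203.5] 94.74147306252178 ((462.7803649902344, 16.66451072692871), 33.58709716796875)
side belly_piece 0.32 [195.1, 197.2, 233.4, 220.6] 22.757931173098 ((461.0931091308594, 19.163795471191406), 47.08824157714844)
side shoulder_piece 0.74 [248.0, 160.7, 268.5, 180.8] 43.54228687164266 ((602.3556518554688, 106.94982147216797), 24.17967414855957)
top foot_piece 0.56 [236.4, 222.6, 247.5, 235.6] 23.52450387678141 ((464.1158752441406, 19.813549041748047), 16.242034912109375)
top cork_ring 0.66 [223.8, 218.4, 258.2, 250.7] 24.88639943718124 ((459.72174072265625, 21.129804611206055), 47.45805358886719)
top belly_piece 0.96 [228.2, 213.3, 257.2, 240.5] 96.31859216013078 ((460.6160888671875, 17.942739486694336), 32.960086822509766)
top shoulder_piece 0.47 [235.1, 222.9, 249.1, 233.2] 23.48660129050387 ((464.3287353515625, 17.814361572265625), 16.417587280273438)
top shoulder_piece 0.2 [344.2, 234.4, 365.9, 253.9] 43.31539134365221 ((438.7437744140625, -266.7703857421875), 23.26512336730957)
```

```bash
python3 -m handwheel '[[[-0.06,-0.03,-0.2],0],[[-0.06,-0.03,-0.5],0],[[-0.06,-0.03,-0.7],0],[[-0.06,-0.03,-0.7],0],[[-0.06,-0.03,-0.7],0],[[-0.06,-0.03,-0.7],0]]'; python3 -m handwheel '[[[0,0,-0.2],0],[[0,0,-0.4],0],[[0,0,-0.4],0],[[0,0,-0.4],0],[[0,0,-0.4],0]]'
```

```text
time_s: 21.85
eef_pos: [603.8, 108.1, 22.3]
tcp_rot: [-3.115, -0.01, -1.26]
wrist_force: [0.2, -0.3, -0.2]
opening: 85.8
time_s: 22.35
eef_pos: [605.3, 108.2, -15.8]
tcp_rot: [-3.112, -0.011, -1.259]
wrist_force: [0.6, 0.2, 0.4]
opening: 85.5
```

```bash
python3 -m handwheel '[[[-0.045,-0.007,-0.05],0],[[-0.045,-0.007,-0.1],0],[[-0.045,-0.007,-0.13],0],[[-0.045,-0.007,-0.13],0],[[-0.045,-0.007,-0.13],0]]'
python3 -c "
from h import *
s=arm.sense(); print(s['eef_pos'],s['tcp_rot'],s['joints'])
p=viewer.grab_frame('side'); cv2.imwrite('pics/s10.png',cv2.resize(p['image'][110:210,200:300,::-1],None,fx=5,fy=5,interpolation=2))"
```

```text
time_s: 22.85
eef_pos: [600.7, 107.5, -29.0]
tcp_rot: [-3.113, -0.01, -1.26]
wrist_force: [-0.2, -0.2, -0.4]
opening: 85.4
[600.69196915 107.51861123 -29.03448072] [-3.11286451 -0.01049215 -1.25951759] [ 0.04956346  0.43232523  1.74020334 -0.00334494  0.93860231  1.3108658 ]
```

View pics/s10.png

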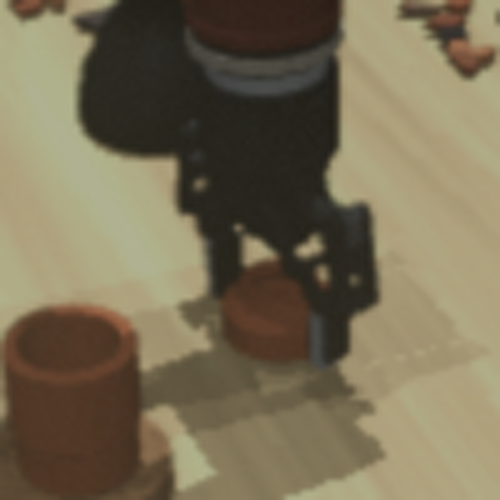

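```bash
python3 -m handwheel '[[[0,0,0],0],[[0,0,0],0],[[0,0,0],0],[[0,0,0],0],[[0,0,0],0],[[0,0,0],0]]' -1;python3 -m handwheel '[[[0,0,0.05],0],[[0,0,0.1],0],[[0,0,0.15],0],[[0,0,0.2],0],[[0,0,0.2],0]]'
```

```text
time_s: 23.5
eef_pos: [601.5, 107.5, -28.1]
tcp_rot: [-3.111, -0.011, -1.26]
wrist_force: [-0.8, -0.1, 5.1]
opening: 64.7
time_s: 24.0
eef_pos: [602.3, 107.6, -7.0]
tcp_rot: [-3.11, -0.011, -1.259]
wrist_force: [0.3, -0.9, -0.6]
opening: 64.4
```

```bash
python3 -m handwheel '[[[0,0,0.15],0],[[0,0,0.35],0],[[0,0,0.55],0],[[0,0,0.75],0],[[0,0,0.9],0],[[0,0,1],0],[[0,0,1],0],[[0,0,1],0]]';python3 -m handwheel '[[[-0.15,-0.1,0],0],[[-0.35,-0.22,0],0],[[-0.55,-0.35,0],0],[[-0.7,-0.45,0],0],[[-0.7,-0.45,0],0]]'; python3 -m handwheel '[[[-0.15,-0.1,0],0],[[-0.35,-0.22,0],0],[[-0.55,-0.35,0],0],[[-0.65,-0.42,0],0],[[-0.7,-0.45,0],0],[[-0.7,-0.45,0],0],[[-0.7,-0.45,0],0]]'
python3 -c "
from h import *
s=arm.sense(); print(s['eef_pos'],s['tcp_rot'],s['opening'])
for n in ['side','top']:
 p=viewer.grab_frame(n); save(p,n+'11.png')
 for l in ['shoulder_piece','belly_piece']:
  for r in models.cut_out(p,l)[:1]:
    P,u,v=pts(p,r['region']);zt=np.percentile(P[:,2],95); T=P[(P[:,2]>zt-6)]
    print(n,l,r['score'],r['box'],zt,cv2.minEnclosingCircle(T[:,:2].astype(np.float32)),np.percentile(P,1,axis=0).round(),np.percentile(P,99,axis=0).round())
 if n=='side': cv2.imwrite('pics/s11.png',cv2.resize(p['image'][90:230,150:290,::-1],None,fx=4,fy=4,interpolation=2))
"
```

```text
time_s: 24.8
eef_pos: [601.9, 107.5, 92.5]
tcp_rot: [-3.11, -0.011, -1.26]
wrist_force: [-0.2, 0.2, -1.3]
opening: 64.6
time_s: 25.3
eef_pos: [529.2, 61.8, 90.7]
tcp_rot: [-3.114, -0.01, -1.261]
wrist_force: [-0.2, 0.6, -0.6]
opening: 64.5
time_s: 26.0
eef_pos: [460.0, 17.0, 91.0]
tcp_rot: [-3.113, -0.01, -1.261]
wrist_force: [0.5, -0.9, -1.2]
opening: 64.6
[460.01828203  17.00500301  90.96347092] [-3.11344795 -0.01021107 -1.26064768] 64.61477776838508
side shoulder_piece 0.52 [199.2, 150.9, 216.5, 173.0] 162.06370765848828 ((454.94708251953125, 14.814962387084961), 20.490571975708008) [429. -16.   1.] [469. 245. 163.]
side belly_piece 0.61 [196.9, 171.4, 230.4, 203.3] 94.7768041515179 ((459.4422912597656, 11.745075225830078), 35.042545318603516) [429. -15.  52.] [492.  46.  96.]
top shoulder_piece 0.5 [244.1, 237.7, 248.6, 239.6] 149.67513924023484 ((430.83441162109375, 9.21819019317627), 7.00698184967041) [428.   2. 131.] [432.  16. 150.]
top belly_piece 0.58 [231.6, 235.9, 253.8, 241.8] 97.62734784416061 ((440.23028564453125, 16.37494659423828), 25.39695167541504) [427.  -9.  59.] [442.  45. 133.]
```

View pics/s11.png

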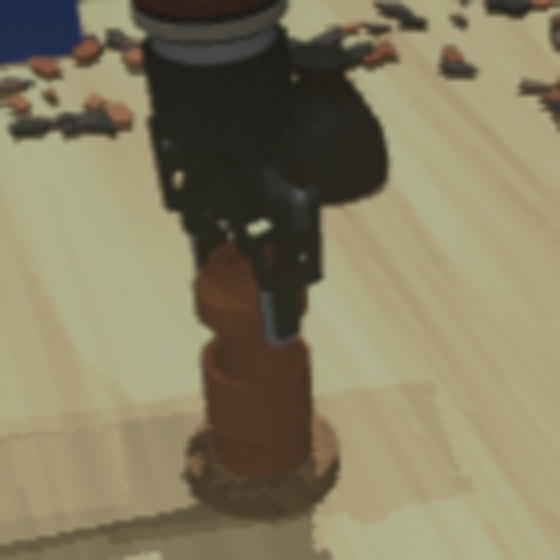

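```bash
python3 -m handwheel '[[[0.01,0.005,-0.05],0],[[0.01,0.005,-0.15],0],[[0.01,0.005,-0.23],0],[[0.01,0.005,-0.28],0],[[0.01,0.005,-0.28],0],[[0.01,0.005,-0.28],0]]';python3 -m handwheel '[[[0,0,-0.02],0],[[0,0,-0.04],0],[[0,0,-0.04],0],[[0,0,-0.04],0]]'
```

```text
time_s: 26.9
eef_pos: [460.2, 17.5, 62.4]
tcp_rot: [-3.115, -0.01, -1.26]
wrist_force: [0.3, 0.4, -1.0]
opening: 64.4
time_s: 27.3
eef_pos: [461.1, 17.6, 60.0]
tcp_rot: [-3.114, -0.01, -1.26]
wrist_force: [-3.8, 0.6, 9.7]
opening: 64.5
```

```bash
python3 -m handwheel '[[[0,0,-0.02],0],[[0,0,-0.03],0],[[0,0,-0.03],0],[[0,0,-0.03],0]]'
```

```text
time_s: 27.7
eef_pos: [461.9, 18.1, 59.8]
tcp_rot: [-3.112, -0.009, -1.26]
wrist_force: [-9.5, 2.2, 20.8]
opening: 64.8
```

```bash
python3 -m handwheel '[[[0,0,0.01],0],[[0,0,0.01],0],[[0,0,0.01],0],[[0,0,0.01],0],[[0,0,0.01],0]]' 1;python3 -m handwheel '[[[0,0,0.15],0],[[0,0,0.4],0],[[0,0,0.7],0],[[0,0,0.9],0],[[0,0,0.9],0],[[0,0,0.9],0]]'; python3 -m handwheel '[[[0,-0.2,0],0],[[0,-0.5,0],0],[[0,-0.8,0],0],[[0,-1,0],0],[[0,-1,0],0]]'
python3 -c "
from h import *
s=arm.sense(); print(s['eef_pos'],s['tcp_rot'],s['opening'])
for n in ['side','top']:
 p=viewer.grab_frame(n); save(p,n+'12.png')
 for l in ['shoulder_piece','belly_piece','neck_piece','cork_ring']:
  for r in models.cut_out(p,l)[:3]:
    P,u,v=pts(p,r['region']);zt=np.percentile(P[:,2],95); T=P[(P[:,2]>zt-6)]
    print(n,l,r['score'],r['box'],zt,cv2.minEnclosingCircle(T[:,:2].astype(np.float32)),p['image'][v,u].mean(0).round())
 if n=='side': cv2.imwrite('pics/s12.png',cv2.resize(p['image'][110:230,150:270,::-1],None,fx=5,fy=5,interpolation=2))
"
```

```text
time_s: 28.2
eef_pos: [461.6, 18.1, 60.4]
tcp_rot: [-3.113, -0.009, -1.26]
wrist_force: [0.1, -0.2, -0.1]
opening: 85.4
time_s: 28.8
eef_pos: [461.6, 18.1, 150.1]
tcp_rot: [-3.113, -0.009, -1.26]
wrist_force: [0.5, -1.0, -0.3]
opening: 85.4
time_s: 29.3
eef_pos: [460.5, -83.5, 148.2]
tcp_rot: [-3.115, -0.008, -1.263]
wrist_force: [-0.6, 0.3, 0.8]
opening: 85.7
[460.45816933 -83.54096018 148.18522978] [-3.11530232 -0.00802802 -1.26266702] 85.66854866175534
side shoulder_piece 0.93 [202.6, 160.3, 228.9, 184.5] 129.53320906714794 ((463.0981750488281, 16.335391998291016), 23.5070743560791) [102.  70.  49.]
side belly_piece 0.93 [196.9, 179.7, 228.6, 203.8] 93.37244818159256 ((458.4197998046875, 7.824392318725586), 30.60796546936035) [81. 59. 41.]
side neck_piece 0.73 [235.6, 280.0, 258.1, 306.0] 42.59452404689143 ((439.9833984375, -265.8309631347656), 23.780494689941406) [111.  76.  54.]
side neck_piece 0.72 [181.9, 283.8, 212.3, 314.5] 42.42183272539748 ((354.5816955566406, -252.64434814453125), 23.531049728393555) [80. 54. 93.]
side cork_ring 0.93 [196.6, 193.6, 235.6, 219.5] 22.86180064150136 ((461.3633728027344, 21.216123580932617), 48.30278778076172) [94. 76. 55.]
top shoulder_piece 0.52 [227.9, 212.8, 247.0, 236.1] 130.60821413800872 ((430.0763854980469, 12.582426071166992), 54.88872528076172) [129.  78.  55.]
top belly_piece 0.16 [87.1, 150.9, 127.0, 191.6] 109.96937983052786 ((615.6657104492188, 382.6031188964844), 26.906543731689453) [44. 42. 35.]
top neck_piece 0.76 [342.6, 234.9, 364.2, 253.6] 43.50769971123991 ((438.05865478515625, -266.44586181640625), 22.57889175415039) [131.  85.  61.]
top neck_piece 0.59 [340.3, 267.7, 358.1, 285.1] 43.55145295267493 ((353.57958984375, -252.36866760253906), 22.901477813720703) [ 98.  65. 114.]
top cork_ring 0.54 [223.8, 223.4, 258.7, 253.0] 24.88744886000393 ((433.9556884765625, 22.939327239990234), 64.39854431152344) [127.  97.  70.]
```

View pics/s12.png

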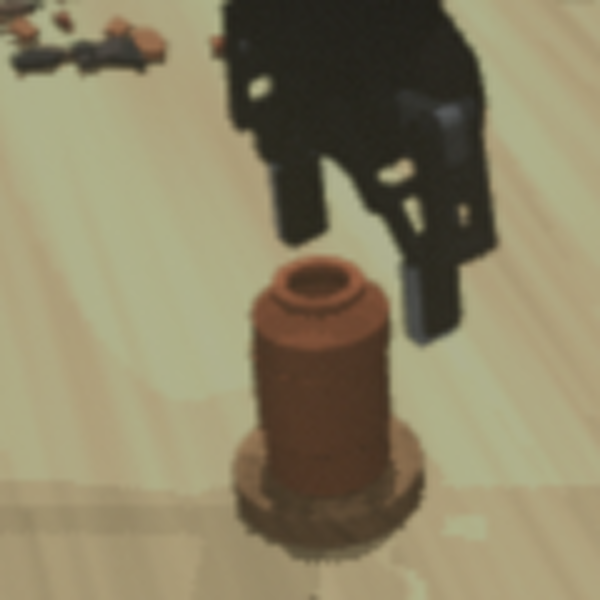

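```bash
python3 -m handwheel '[[[-0.02,-0.2,0],0],[[-0.05,-0.5,0],0],[[-0.09,-0.8,0],0],[[-0.11,-0.91,-0.1],0],[[-0.11,-0.91,-0.3],0],[[-0.11,-0.91,-0.3],0]]';python3 -m handwheel '[[[-0.02,-0.2,0],0],[[-0.05,-0.5,0],0],[[-0.09,-0.8,0],0],[[-0.11,-0.91,-0.1],0],[[-0.11,-0.91,-0.3],0],[[-0.11,-0.91,-0.3],0],[[-0.11,-0.91,-0.3],0]]'
```

```text
time_s: 30.4
eef_pos: [448.5, -171.1, 117.0]
tcp_rot: [-3.116, -0.005, -1.26]
wrist_force: [-0.6, 0.0, -0.6]
opening: 85.5
time_s: 31.1
eef_pos: [437.2, -260.8, 86.5]
tcp_rot: [-3.117, -0.003, -1.259]
wrist_force: [-0.2, 0.7, 0.3]
opening: 85.4
```

```bash
python3 -m handwheel '[[[0.02,-0.055,-0.1],0],[[0.02,-0.055,-0.3],0],[[0.02,-0.055,-0.5],0],[[0.02,-0.055,-0.6],0],[[0.02,-0.055,-0.6],0],[[0.02,-0.055,-0.6],0]]';python3 -m handwheel '[[[0,0,-0.1],0],[[0,0,-0.3],0],[[0,0,-0.4],0],[[0,0,-0.46],0],[[0,0,-0.46],0],[[0,0,-0.46],0]]'
python3 -c "
from h import *
s=arm.sense(); print(s['eef_pos'],s['tcp_rot'],s['joints'])
p=viewer.grab_frame('side'); cv2.imwrite('pics/s13.png',cv2.resize(p['image'][210:330,170:290,::-1],None,fx=5,fy=5,interpolation=2))"
```

```text
time_s: 31.7
eef_pos: [439.6, -266.5, 27.0]
tcp_rot: [-3.117, -0.003, -1.259]
wrist_force: [-0.2, -0.3, -0.6]
opening: 85.3
time_s: 32.3
eef_pos: [439.9, -266.7, -18.7]
tcp_rot: [-3.116, -0.004, -1.259]
wrist_force: [-0.1, -0.7, 0.8]
opening: 85.3
[ 439.91079674 -266.70703794  -18.65385893] [-3.11633723 -0.00372694 -1.25874637] [-0.71236112  0.23036548  1.98210958  0.02482229  0.91295811  0.53131987]
```

View pics/s13.png

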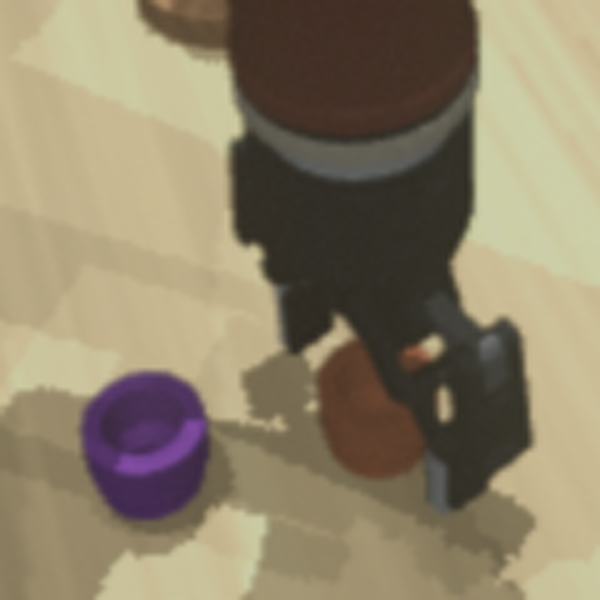

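```bash
python3 -m handwheel '[[[0,0,0],0],[[0,0,0],0],[[0,0,0],0],[[0,0,0],0],[[0,0,0],0],[[0,0,0],0],[[0,0,0],0]]' -1;python3 -m handwheel '[[[0,0,0.05],0],[[0,0,0.15],0],[[0,0,0.3],0],[[0,0,0.5],0],[[0,0,0.7],0],[[0,0,0.8],0],[[0,0,0.8],0]]'
```

```text
time_s: 33.05
eef_pos: [440.5, -267.2, -17.5]
tcp_rot: [-3.116, -0.005, -1.259]
wrist_force: [-1.5, 1.4, 6.2]
opening: 45.0
time_s: 33.75
eef_pos: [441.8, -268.2, 64.6]
tcp_rot: [-3.113, -0.008, -1.259]
wrist_force: [0.0, 0.3, -1.6]
opening: 45.0
```

```bash
python3 -m handwheel '[[[0,0,0.2],0],[[0,0,0.4],0],[[0,0,0.6],0],[[0,0.1,0.8],0],[[0,0.1,0.8],0],[[0,0.1,0.8],0]]';python3 -m handwheel '[[[0.02,0.2,0],0],[[0.04,0.5,0],0],[[0.06,0.8,0],0],[[0.07,0.92,0],0],[[0.07,0.92,0],0]]';python3 -m handwheel '[[[0.02,0.2,0],0],[[0.04,0.5,0],0],[[0.06,0.8,0],0],[[0.07,0.92,0],0],[[0.07,0.92,0],0],[[0.07,0.92,0],0]]';python3 -m handwheel '[[[0.02,0.2,0],0],[[0.04,0.4,0],0],[[0.06,0.6,0],0],[[0.07,0.8,0],0],[[0.07,0.87,0],0],[[0.07,0.87,0],0],[[0.07,0.87,0],0]]'
python3 -c "
from h import *
s=arm.sense(); print(s['eef_pos'],s['tcp_rot'],s['opening'])
for n in ['side','top']:
 p=viewer.grab_frame(n)
 for l in ['neck_piece','shoulder_piece']:
  for r in models.cut_out(p,l)[:3]:
    P,u,v=pts(p,r['region']);zt=np.percentile(P[:,2],95); T=P[(P[:,2]>zt-6)]
    print(n,l,r['score'],r['box'],zt,cv2.minEnclosingCircle(T[:,:2].astype(np.float32)),np.percentile(P,1,axis=0).round(),np.percentile(P,99,axis=0).round())
 if n=='side': cv2.imwrite('pics/s14.png',cv2.resize(p['image'][90:210,150:270,::-1],None,fx=5,fy=5,interpolation=2))
"
```

```text
time_s: 34.35
eef_pos: [441.5, -258.1, 143.7]
tcp_rot: [-3.114, -0.008, -1.258]
wrist_force: [0.0, -0.3, -0.1]
opening: 44.7
time_s: 34.85
eef_pos: [447.8, -164.8, 142.1]
tcp_rot: [-3.116, -0.006, -1.256]
wrist_force: [0.4, -0.3, -0.8]
opening: 45.0
time_s: 35.45
eef_pos: [455.0, -73.9, 142.0]
tcp_rot: [-3.116, -0.007, -1.256]
wrist_force: [0.6, 0.3, -0.2]
opening: 44.9
time_s: 36.15
eef_pos: [462.1, 12.0, 141.9]
tcp_rot: [-3.116, -0.008, -1.256]
wrist_force: [0.0, -0.4, -0.1]
opening: 44.4
[462.09808972  12.02888547 141.93322207] [-3.11620968 -0.00774211 -1.25628017] 44.43984630124346
side neck_piece 0.74 [183.5, 285.1, 212.3, 313.0] 42.49201853536008 ((354.1010437011719, -252.55459594726562), 23.504188537597656) [ 333. -275.   10.] [ 376. -232.   43.]
side neck_piece 0.62 [199.0, 138.7, 211.5, 157.1] 201.18575972353707 ((457.2008056640625, 11.153165817260742), 22.05596923828125) [440. -11. 171.] [465.  31. 201.]
side shoulder_piece 0.82 [200.2, 160.1, 229.8, 184.6] 129.78100751534913 ((462.80548095703125, 15.985424995422363), 23.858097076416016) [432. -16.  95.] [493.  45. 130.]
top neck_piece 0.78 [340.8, 268.7, 358.4, 286.3] 43.74226938598258 ((352.2369384765625, -252.2730255126953), 22.72557830810547) [ 330. -274.   -3.] [ 374. -231.   45.]
top shoulder_piece 0.72 [229.9, 232.1, 255.0, 240.1] 129.1437431511436 ((445.3695983886719, 16.970460891723633), 16.770729064941406) [430. -12. 105.] [453.  43. 131.]
```

View pics/s14.png

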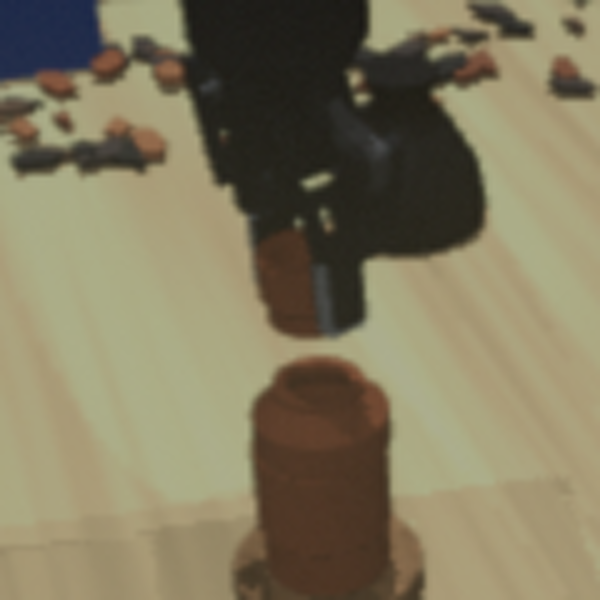

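```bash
python3 -m handwheel '[[[0.005,0.045,0],0],[[0.005,0.045,-0.1],0],[[0.005,0.045,-0.2],0],[[0.005,0.045,-0.28],0],[[0.005,0.045,-0.28],0],[[0.005,0.045,-0.28],0]]';python3 -m handwheel '[[[0,0,-0.03],0],[[0,0,-0.07],0],[[0,0,-0.085],0],[[0,0,-0.085],0],[[0,0,-0.085],0]]'
```

```text
time_s: 37.05
eef_pos: [462.1, 17.2, 113.4]
tcp_rot: [-3.117, -0.007, -1.256]
wrist_force: [-0.6, 0.5, -1.0]
opening: 44.9
time_s: 37.55
eef_pos: [462.1, 17.2, 105.0]
tcp_rot: [-3.117, -0.007, -1.257]
wrist_force: [-0.3, 0.0, -0.5]
opening: 45.1
```

```bash
python3 -m handwheel '[[[0,0,-0.01],0],[[0,0,-0.02],0],[[0,0,-0.02],0],[[0,0,-0.02],0]]'
```

```text
time_s: 37.95
eef_pos: [462.5, 17.1, 103.5]
tcp_rot: [-3.116, -0.007, -1.257]
wrist_force: [-1.8, 0.6, 3.8]
opening: 44.7
```

Contact at the expected height (103.5); release and back straight up, then verify.

```bash
python3 -m handwheel '[[[0,0,0],0],[[0,0,0],0],[[0,0,0],0],[[0,0,0],0],[[0,0,0],0]]' 1;python3 -m handwheel '[[[0,0,0.15],0],[[0,0,0.4],0],[[0,0,0.7],0],[[0,0,0.9],0],[[0,0,0.9],0],[[0,0,0.9],0]]'; python3 -m handwheel '[[[0,-0.2,0],0],[[0,-0.5,0],0],[[0,-0.8,0],0],[[0,-1,0],0],[[0,-1,0],0]]'; python3 -m handwheel '[[[0,-0.2,0],0],[[0,-0.5,0],0],[[0,-0.8,0],0],[[0,-0.8,0],0],[[0,-0.8,0],0],[[0,-0.8,0],0]]'
python3 -c "
from h import *
for n in ['side','top']:
 p=viewer.grab_frame(n)
 for l in ['neck_piece','shoulder_piece','belly_piece','cork_ring','black_pot','water_bottle','calipers']:
  for r in models.cut_out(p,l)[:2]:
    P,u,v=pts(p,r['region']);zt=np.percentile(P[:,2],95); T=P[(P[:,2]>zt-6)]
    print(n,l,round(r['score'],2),zt.round(1),cv2.minEnclosingCircle(T[:,:2].astype(np.float32)))
 if n=='side': cv2.imwrite('pics/s15.png',cv2.resize(p['image'][90:240,150:300,::-1],None,fx=4,fy=4,interpolation=2))
"
```

```text
time_s: 38.45
eef_pos: [462.4, 17.2, 103.4]
tcp_rot: [-3.116, -0.007, -1.257]
wrist_force: [-0.6, 0.5, 0.3]
opening: 85.4
time_s: 39.05
eef_pos: [462.4, 17.1, 193.2]
tcp_rot: [-3.116, -0.007, -1.257]
wrist_force: [-1.4, 0.1, -0.9]
opening: 85.6
time_s: 39.55
eef_pos: [461.3, -84.5, 191.2]
tcp_rot: [-3.119, -0.006, -1.259]
wrist_force: [0.3, -0.1, 0.3]
opening: 85.6
time_s: 40.15
eef_pos: [461.0, -163.1, 190.4]
tcp_rot: [-3.12, -0.004, -1.259]
wrist_force: [-0.1, -1.2, -0.3]
opening: 85.7
side neck_piece 0.68 162.7 ((450.103515625, -44.752838134765625), 84.5856704711914)
side neck_piece 0.68 42.5 ((353.96856689453125, -252.28610229492188), 23.749935150146484)
side shoulder_piece 0.87 127.1 ((462.8454284667969, 15.490642547607422), 25.582429885864258)
side belly_piece 0.62 92.8 ((458.64276123046875, 4.44924259185791), 29.438730239868164)
side cork_ring 0.88 22.6 ((460.3110656738281, 18.658552169799805), 47.009864807128906)
side water_bottle 0.9 201.2 ((651.9662475585938, -376.7747497558594), 15.543536186218262)
side calipers 0.78 15.0 ((765.3994140625, -28.050357818603516), 71.28314208984375)
top neck_piece 0.85 164.1 ((461.344482421875, 15.363363265991211), 22.870716094970703)
top shoulder_piece 0.68 142.7 ((452.18682861328125, 14.21023941040039), 20.86989402770996)
top shoulder_piece 0.43 201.2 ((570.3779296875, -291.265625), 131.6551971435547)
top belly_piece 0.16 15.8 ((762.2435913085938, -29.69646644592285), 71.04850769042969)
top cork_ring 0.9 24.5 ((459.568115234375, 21.32634735107422), 47.302978515625)
top black_pot 0.93 110.3 ((616.8887329101562, 382.0757141113281), 26.396530151367188)
top water_bottle 0.83 201.1 ((565.3756103515625, -295.5115661621094), 129.6553497314453)
top calipers 0.81 15.9 ((762.2435913085938, -29.69646644592285), 71.04850769042969)
```

View pics/s15.png

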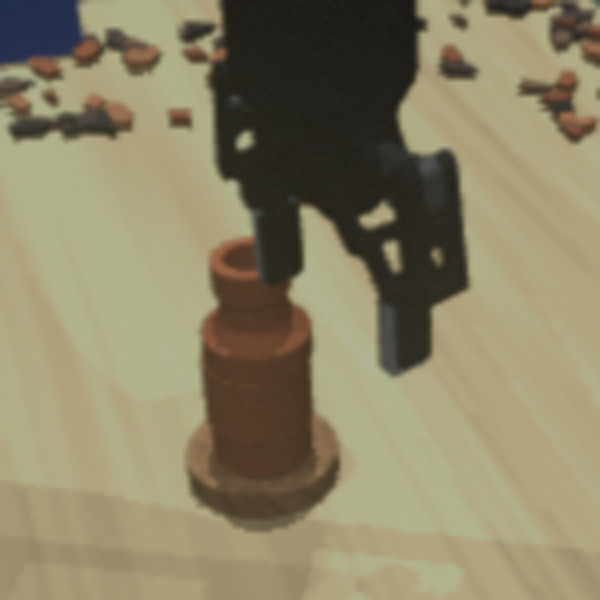

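```bash
python3 -c "
from workcell import arm
print(arm.sign_off())"
```

```text
the job is handed in; nothing more can be done
None
```

The jar is dry-fitted in the cork ring in the order you set: foot, belly, shoulder, then the terracotta neck (not the purple one). I handed it in at about 40 s; no verdict is reported.

**Problem on the way:** the first try at the foot piece missed. The fingertips were about 28 mm higher than the reported tool position, and closing them pushed the foot about 20 mm along the table. I measured that offset in the side camera and used it for every later grasp.

**Last checks:**
- **Heights:** the neck's top read 163 to 164 mm, against 161 mm expected. The cameras read 2 to 3 mm high throughout, so that fits a seated piece. Foot, belly and shoulder read right for their seated heights when I checked each after placing it. The shoulder made contact about 2 mm high while still held, but read seated after release.
- **Centring:** centres estimated from the views that showed a whole rim lie within about 2 to 4 mm of the piece below. Those estimates are good to only 1 to 2 mm.
- **Views that did not help:** in the last pictures the gripper and the upper pieces hid part of the stack, so some rim fits there were unusable.
- **Bystanders:**
  - The bottle in the side view and the pot in the top view were within about 1 mm of where they started.
  - The last bottle fit in the top view came out wrong because the gripper was in the way.
  - The two views agreed on the calipers at the end, but not with the start fits, which covered different parts of them. The arm never touched them.
- **Arm:** it was clear of everything, with the gripper open, at hand-in.

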